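# Draw the lint extractor's filter tray out with the pull hook

### The arm

A 6-joint arm with a two-finger parallel gripper is mounted at the origin on the work surface. World frame = base frame: x ahead of the robot, y to its left, z up, the work surface at z = 0. Lengths are in mm, angles in rad, forces in N, time in s.
With the tool pointing down it reaches from about 400 to 925 mm from the base axis. Payload 12.5 kg.
Tool frame: the origin (TCP) lies at the centre of the arm's flange, where the gripper is bolted on; the fingertips stand 190 mm ahead of it and the grasp point (between the pads) lies 171 mm ahead of it; z points along the fingers, y is the direction in which the jaws open and shut (so a half turn about z gives the same grasp; the last joint's range is limited). The gripper opens to 95 mm and grips with 3 to 60 N. Pads are 20 mm wide; open, the fingers measure 119 mm over their backs; the gripper's body (75 mm by 180 mm) begins 59 mm behind the grasp point.
Start: joints at [1.025, 0.491, 1.559, -0, 1.092, -0.106], TCP at [266.076, 565.534, 404.761] pointing down, gripper open.
Joint ranges: [-3.1, 3.1], [-0.84, 2.19], [0.05, 2.79], [-1.13, 4.28], [0.06, 2.93], [-2.69, 2.69]. Speed limits (rad/s): [2.22, 2.22, 2.79, 3.14, 3.14, 3.14].

### API

Orientations are given as [roll, pitch, yaw] about the fixed x, y, z axes, in that order (R = Rz(yaw) Ry(pitch) Rx(roll)).
In Python, from cell import env, optics gives the robot as it stands.
- The arm moves only by the tool apply_moves, never from a script. Its argument "commands" is a list of rows, each a list of 7 numbers: the turn, a rotation vector about the tool's x, y, z in degrees, then the shift along the tool's x, y, z in m, then the finger opening in m, from 0 to 0.0951. A call has 1 to 5 rows; each row shifts and turns the commanded pose from where the row before left it, along the tool's axes as they then stand; what a row does not reach is not made up. A row lasts 1/12 s, in which the tool goes at most 41.7 mm and 7.16 degrees, less where a joint would pass 70% of its speed; a pose out of reach is approached as far as the arm can. A call with a gripper value outside its range is refused whole. The fingers move at their own pace and stop on an object; the grip force is fixed at half the most. Time passes only in rows, so rows that do not move let the fingers close. It gives the time, the measured TCP pose, the force and the opening at its end, in the units of the state.
- env.state(): the state, without advancing time (a new reading comes with each control period).
- optics.read_camera(name): name is "scene" or "side" or "wrist"; returns a dict with "color" (400x640x3 uint8, red, green, blue), "fx", "fy", "cx", "cy" (pixels), "eye" and "rotation" of the camera in the world; the wrist camera has in their place "T_tool_cam" (4x4, takes a point from camera to tool coordinates, whose origin is the TCP and whose axes are the flange's). Camera axes: x right, y up, looking along -z (the intrinsics and any distortion apply to the point x, -y, -z); pixel columns grow to the right and rows downward; lengths in mm; the calibration is good to about 2 mm. The wrist camera is an equidistant fisheye: a pixel r from the principal point sees the ray r / f radians off the axis. A picture is of the moment at which its call begins: read the wrist's pose just before it. There is no depth.
- env.job_done(): hands the job in, once; it reports no verdict.
The state is a dict: "t": time; "joints": joint angles; "qvel": joint speeds; "tau": joint torques, N m; "eef_pos": TCP position; "tcp_rot": TCP orientation; "ft_force": force on the tool from outside, world axes, zero at the start; "moment": the same for the moment, N m; "opening": opening from 0.0 (shut) to 1.0 (fully open).
Only numpy, scipy, OpenCV 4.12 (cv2) and the standard library are available. Lean on these libraries where they do the work, as an engineer would, in place of code of your own. Each camera call takes 0.05 s, during which the arm holds its last target. There are 200 camera calls.

### The job

Get the lint extractor's filter tray out for cleaning: take the pull hook from its mat, drop its tip through the finger hole in the tray's tab and draw the tray gently out until you feel it firm against its stops, with a steady pull of about 14 newtons and never more than 25, or the thin tab bends. Touch the tray with nothing but the hook. Then unhook, leaving the tray drawn out, lay the hook on its mat again, base down, and leave everything else where it is.

Things in the scene. Friction and masses are not known exactly. Their poses are not given: they have to be found in the camera images.
- extractor: Bench lint extractor, fixed: light grey steel housing 300 deep (x), 260 wide (y), 230 mm high, with a black duct collar 55 mm high and 72 mm across on top, 70 mm behind the centre. Origin: centre of its underside, on the table. x axis: from the front (where the tray comes out) to the back, z up. Front face at x = -150 mm.
- slot (a point): Point on the extractor's front face, in the middle of the tray's slot, 36 mm above the table (the tray's floor). Axes as the extractor's. The tray slides out along this -x until ears on its sides meet two adjustable stops inside, set differently each time: its hole is then 106 to 122 mm in front of this point. Where, is felt: firm on the stops = a steady pull of 9 to 25 N; drag is under 7 N.
- tray: Filter tray, loose in its slot with 1 to 2 mm play: aluminium pan 190 wide, 240 long, 30 mm high with a white pleated filter and a steel front plate 230 wide, reaching 30 to 80 mm above the table. Weighs 0.4 to 0.85 kg, drags with a few newtons. Starts fully in or up to 15 mm out. Origin: under the floor, at the back of the front plate. x axis: into the extractor, z up.
- hole (a point): Centre of the finger hole at the tab's upper face, 80 mm above the table; axes as the tray's. Hole: round, 16 mm, vertical, right through. Tab: level steel tongue 3 mm thick, 56 mm wide, standing 36 mm out from the top of the front plate; hole in its middle, 18 mm from its front edge, free below for 70 mm. The tab bends if the hook loads it in any direction with over 25 N.
- hook: Pull hook, loose, 130 g, 147 mm long: black plastic handle 85 long (x), 24 wide (y), 30 mm high, standing on its flat base; an 8 mm round steel rod leaves its front end, rises to run level 38 mm above the base (rod axis) and bends straight down at its end. Origin: centre of the handle's base. x axis: along the handle towards the tip, z up. Grip it across the handle (along y).
- tip (a point): Lowest point of the hook's down-turned tip: 100 mm ahead of the hook's origin along x, 1 mm above its base level; axes as the hook's. The straight round tip is 8 mm across and reaches down 33 mm below the level rod.
- mat: Brown cork mat, fixed, 260 (x) by 140 (y) by 3 mm; origin: centre of its underside, on the table. Hook and one spool stand on it at the start, the hook pointing roughly along the mat's +x.
- spool_a: Thread spool 24 mm across, 46 mm high, standing on a corner of the mat behind the hook's handle; origin at the centre of its base. Leave it.
- spool_b: Thread spool 24 mm across, 46 mm high, standing on the table; origin at the centre of its base. Leave it.
- tape_roll: Dark green roll of tape 90 mm across, 25 mm high, lying flat; origin at the centre of its underside. Leave it.
- pin_jar: Clear jar with a steel cap, 56 mm across, 65 mm high; origin at the centre of its base. Leave it.
- shears: Dressmaker's shears lying flat, about 200 mm long, 12 mm high; origin under the pivot, x towards the points. Leave them.
- chalk_box: Cardboard chalk box 85 x 55 x 22 mm; origin at the centre of its underside. Leave it.
- screwdriver: Screwdriver 170 mm long lying flat; x towards the blade. Leave it.
Things that resemble listed ones, but are neither listed nor needed, are in the scene too. There is more than one size of the hook; the one meant has the size given above.

How it is judged (in metres and radians):
On the way, in this order (a step that is already met when the one before it is completed fails the run):
1. the hook's tip is down through the finger hole, at least 6 mm below the tab's upper face (x of tip in the frame of hole between -0.009 and 0.009 m and y of tip in the frame of hole between -0.009 and 0.009 m and z of tip in the frame of hole below -0.006 m), for 0.2 s.
2. the tray is drawn out against its stops: tip in the hole, at its front edge, pulling with more than 9 N (drag alone is under 7 N), the hole at least 103 mm in front of the extractor (all of step 1 and x of hole in the frame of slot below -0.103 m and contact force between hook and tray above 9 N and x of tip in the frame of hole below -0.002 m), for 0.3 s.
At the end, for the whole second after the job is handed in: The tray is left drawn out (its hole at least 103 mm in front of the extractor's front face; the stops hold it at 106 to 122 mm) and at rest; the hook stands on its base (within 0.15 rad of upright) on the mat, handle centre and tip both within the mat's outline, at rest and let go (x of hole in the frame of slot below -0.103 m and x of hook in the frame of mat between -0.13 and 0.13 m and x of tip in the frame of mat between -0.13 and 0.13 m and y of hook in the frame of mat between -0.07 and 0.07 m and y of tip in the frame of mat between -0.07 and 0.07 m and z of hook in the frame of mat below 0.008 m and angle between hook's own z axis and vertical below 0.15 rad and linear speed of each of hook, tray below 0.02 m/s); the robot touches nothing.
It fails at once if the hook loads the tray with more than 25 N (contact force between hook and tray above 25 N).
It fails at once if the gripper or arm touches the tray (contact force between any of the fingers, the arm and tray above 1 N).
It fails at once if another thing on the table is moved by more than 30 mm (distance of any of spool_a, spool_b, tape_roll, pin_jar, shears, chalk_box, screwdriver from where it was at the start of the episode above 0.03 m).
It also fails if it takes over 61 s, if anything falls off the work surface, if the arm or the gripper's body presses on something with over 40 N, if the wrist force passes 120 N, or if a joint passes its speed limit or range.

## Working session

There is one attempt and no reset: what is moved stays moved. The work goes in short steps, Python scripts to look and compute and a tool call to move; the robot and the scene stay as the last step left them, time stands still between calls to the robot, and variables do not carry over. Pictures are saved under pics/ and viewed, about 8 in all and at most 12, crops included, and the job is handed in when it is done.

Besides the shell and the picture viewer there is one more tool, called after "Request:" by a JSON object that holds its "op" and its "data". apply_moves: Moves the arm, as the interface text tells. Its arguments: {"type":"object","properties":{"commands":{"type":"array","items":{"type":"array","items":{"type":"number"}}}},"required":["commands"]}

```bash
ls; mkdir -p pics
python3 - <<'E'
from cell import env, optics
import cv2,pickle
s=env.state();print({k:s[k] for k in("t","eef_pos","tcp_rot","ft_force","opening")})
for n in("scene","side","wrist"):
    d=optics.read_camera(n);pickle.dump(d,open(f"pics/{n}0.pkl","wb"));cv2.imwrite(f"pics/{n}0.png",d["color"][:,:,::-1])
    print(n,{k:v for k,v in d.items() if k!="color"})
E
```

```text
pics
{'t': 0.0, 'eef_pos': array([266.06199456, 565.49740731, 404.15961596]), 'tcp_rot': array([-3.14049249e+00, -9.82861789e-05,  2.70180541e+00]), 'ft_force': array([-0.48887848, -0.65688588, -0.26341213]), 'opening': 1.0011583895905611}
scene {'fx': 460.8093035020433, 'fy': 460.8093035020433, 'cx': 317.91574897593136, 'cy': 198.18711696621182, 'eye': array([1257.77583664,  361.91935058,  958.49142152]), 'rotation': array([0.74512514, 0.00389282, 2.09869112])}
side {'fx': 394.20650659797377, 'fy': 394.20650659797377, 'cx': 316.97717926051536, 'cy': 201.45482251303554, 'eye': array([1109.80568806,  133.45489871,  927.13700321]), 'rotation': array([0.59933317, 0.01042556, 1.85638346])}
wrist {'fx': 309.70691628693146, 'fy': 309.70691628693146, 'cx': 319.70102959846, 'cy': 195.87886449473675, 'T_tool_cam': array([[-3.34884441e-04,  9.61220230e-01,  2.75781721e-01,
         7.86736646e+01],
       [ 9.99999812e-01,  4.63335891e-04, -4.00619205e-04,
         3.15011026e-01],
       [-5.12862854e-04,  2.75781536e-01, -9.61220205e-01,
         2.00141125e+01],
       [ 0.00000000e+00,  0.00000000e+00,  0.00000000e+00,
         1.00000000e+00]])}
```

View pics/scene0.png

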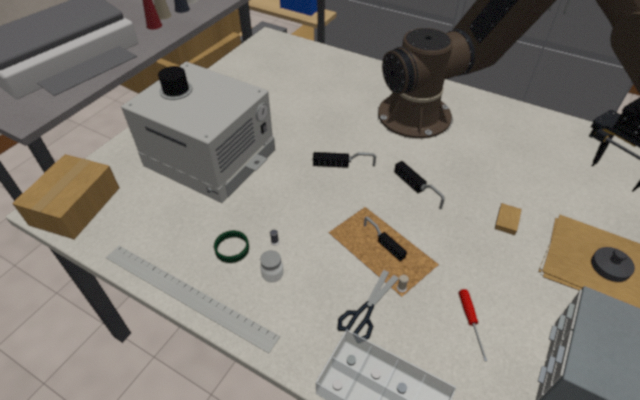

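View pics/side0.png

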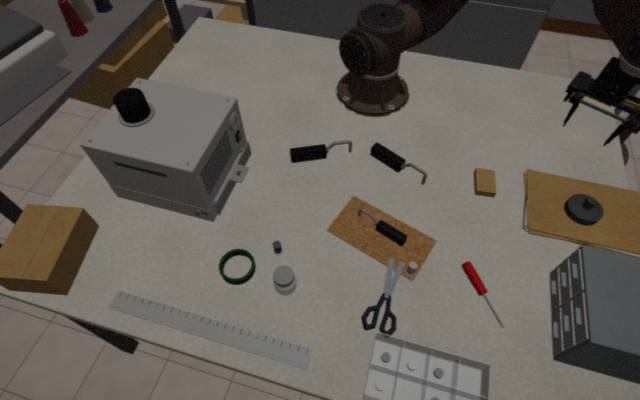

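View pics/wrist0.png

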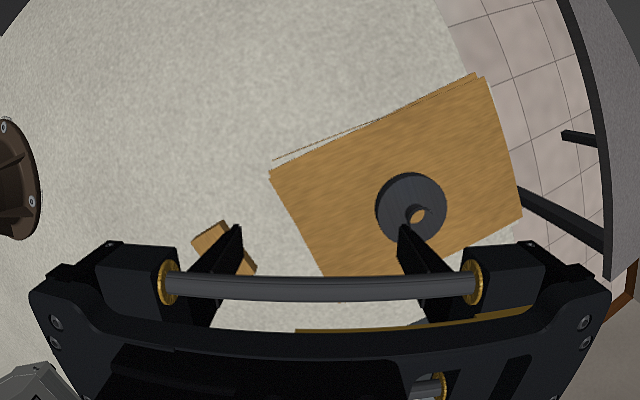

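Scene: the mat with the hook is at about (385,248), with the tip at (366,222). Extractor at left, with its tab at about (262,155) facing right. In the side view the tab is at (240,172) and the mat hook runs from (360,212) to (405,240). Next, enlarged crops of both.

```bash
cat > h.py <<'E'
import numpy as np,cv2,pickle
from scipy.spatial.transform import Rotation as Ro
def Rm(e): return Ro.from_euler('xyz',e).as_matrix()
def load(f): return pickle.load(open(f,'rb'))
def ray(d,uv):
    u,v=uv; r=np.array([(u-d['cx'])/d['fx'],-(v-d['cy'])/d['fy'],-1.]); return d['eye'],Rm(d['rotation'])@r
def atz(d,uv,z):
    e,r=ray(d,uv); return (e+r*(z-e[2])/r[2])[:2].round(1)
def tri(obs):
    A=0;b=0
    for d,uv in obs:
        e,r=ray(d,uv); r=r/np.linalg.norm(r);P=np.eye(3)-np.outer(r,r);A=A+P;b=b+P@e
    return np.linalg.solve(A,b).round(1)
def proj(d,p):
    c=Rm(d['rotation']).T@(np.array(p)-d['eye']);return np.array([d['cx']+d['fx']*c[0]/-c[2],d['cy']+d['fy']*c[1]/c[2]])
def wproj(d,T,p):  # wrist fisheye; T = world<-tool
    M=T@d['T_tool_cam'];c=M[:3,:3].T@(np.array(p)-M[:3,3]);x,y,z=c[0],-c[1],-c[2]
    r=np.hypot(x,y);th=np.arctan2(r,z);return np.array([d['cx']+d['fx']*th*x/r,d['cy']+d['fy']*th*y/r])
def wray(d,T,uv):
    M=T@d['T_tool_cam'];x,y=(uv[0]-d['cx'])/d['fx'],(uv[1]-d['cy'])/d['fy'];th=np.hypot(x,y);s=np.sin(th)/th
    return M[:3,3],M[:3,:3]@np.array([x*s,-y*s,-np.cos(th)])
def watz(d,T,uv,z):
    e,r=wray(d,T,uv);return (e+r*(z-e[2])/r[2])[:2].round(1)
def toolT(s):
    T=np.eye(4);T[:3,:3]=Rm(s['tcp_rot']);T[:3,3]=s['eef_pos'];return T
def crop(img,x,y,w,h,k,step=10):
    o=cv2.resize(img[y:y+h,x:x+w],None,fx=k,fy=k,interpolation=cv2.INTER_CUBIC)[:,:,::-1].copy()
    for u in range((x//step+1)*step,x+w,step):
        cv2.line(o,((u-x)*k,0),((u-x)*k,6),(0,0,255),1);cv2.putText(o,str(u),((u-x)*k-10,16),0,.35,(0,0,255),1)
    for v in range((y//step+1)*step,y+h,step):
        cv2.line(o,(0,(v-y)*k),(6,(v-y)*k),(0,0,255),1);cv2.putText(o,str(v),(8,(v-y)*k+4),0,.35,(0,0,255),1)
    return o
E
python3 - <<'E'
from h import *
a=load('pics/scene0.pkl')['color'];b=load('pics/side0.pkl')['color']
o=np.vstack([np.hstack([crop(a,200,120,80,60,5),crop(a,325,200,115,60,5)[:,:575][:, :400]]),np.hstack([crop(b,190,150,80,60,5),crop(b,340,200,80,60,5)])])
cv2.imwrite('pics/c1.png',o)
A=load('pics/scene0.pkl');B=load('pics/side0.pkl')
# rough: mat corners and housing top corners
for n,d,c in(('sc',A,[(364,207),(438,263),(403,294),(329,233)]),('si',B,[(353,197),(436,241),(420,277),(327,231)])):
    print(n,[atz(d,p,3) for p in c])
    
print([atz(A,p,230) for p in[(124,107),(209,143),(270,90),(188,66)]])
print([atz(B,p,230) for p in[(89,149),(196,160),(240,97),(139,79)]])
E
```

```text
sc [array([462.9,  42. ]), array([538.2, 284.7]), array([663.8, 244.2]), array([591.4,   2.9])]
si [array([463.6,  41. ]), array([541.8, 285.1]), array([655.6, 258.8]), array([ 5.92e+02, -4.00e-01])]
[array([ 652. , -586.9]), array([ 653.6, -299. ]), array([ 395.2, -296.7]), array([ 413.9, -574.2])]
[array([ 658.9, -570.9]), array([ 620.3, -310. ]), array([ 392. , -295.3]), array([ 399.2, -590.8])]
```

View pics/c1.png

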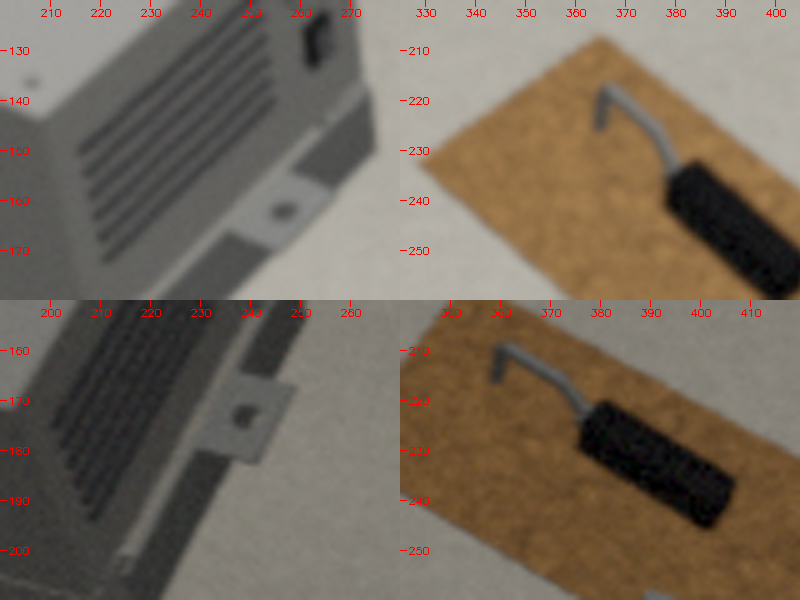

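Run:
```python
from h import *
A=load('pics/scene0.pkl');B=load('pics/side0.pkl')
print('hole',atz(A,(256.8,162.2),80),atz(B,(238.8,172.8),80),tri([(A,(256.8,162.2)),(B,(238.8,172.8))]))
print('tabA',[atz(A,p,80) for p in[(259,155),(267,158.5),(255,170),(246,166)]])
print('tabB',[atz(B,p,80) for p in[(235,164.5),(249,167),(241,182.5),(229,180)]])
print('plate ends B/A (z30 bottom)',atz(A,(275,150),30))
print('tip',atz(A,(365,225.5),4),atz(B,(359.5,215.8),4),'bend',atz(A,(366.3,217.5),41),atz(B,(361,209),41))
print('handle',[atz(A,p,33) for p in[(384.5,232.5),(379,238)]],[atz(B,p,33) for p in[(381,220.5),(376.5,227),(406.5,236.5),(403,242)]])
```

```text
hole [ 526.7 -266.3] [ 524.6 -271.3] [ 510.  -281.    59.5]
tabA [array([ 499. , -278.3]), array([ 499.7, -250.2]), array([ 554.9, -252.2]), array([ 554.3, -283.2])]
tabB [array([ 500.1, -293. ]), array([ 497.7, -252. ]), array([ 553.9, -252.6]), array([ 555. , -287.3])]
plate ends B/A (z30 bottom) [ 412.9 -285.7]
tip [521.7  74. ] [521.1  73.1] bend [524.4  76.2] [522.6  74.5]
handle [array([539.9, 136.1]), array([563. , 131.5])] [array([538.3, 133. ]), array([561.3, 125.6]), array([567.9, 205.6]), array([586.4, 199.6])]
```

```bash
cat >> h.py <<'E'
def plan(s,pos,yaw,n,op=0.095):
    """n equal world steps from state s to tool-down pose; prints rounded rows in calls of 5 (yaw deg)"""
    R0=Rm(s['tcp_rot']);R1=Rm([np.pi,0,np.radians(yaw)]);p=np.array(s['eef_pos'],float)
    w=Ro.from_matrix(R0.T@R1).as_rotvec(degrees=True);R=R0.copy();out=[]
    dw=np.zeros(3)
    for i in range(n):
        t=np.round(w*(i+1)/n-dw,1);dw+=t
        tgt=np.array(s['eef_pos'])+(np.array(pos)-s['eef_pos'])*(i+1)/n
        d=np.round(R.T@(tgt-p)/1000,4);p=p+R@d*1000;R=R@Ro.from_rotvec(t,degrees=True).as_matrix()
        out.append([*(float(x) for x in t+0.),*(float(x) for x in d+0.),op])
    for i in range(0,n,5):print(str(out[i:i+5]).replace(' ',''))
E
python3 - <<'E'
from h import *
from cell import env
plan(env.state(),(560,130,404),66,15)
E
```

```text
[[0.0,0.0,5.9,-0.0301,-0.0179,0.0,0.095],[0.0,0.0,5.9,-0.0318,-0.0148,0.0001,0.095],[0.0,0.0,6.0,-0.0331,-0.0114,0.0,0.095],[0.0,0.0,5.9,-0.0341,-0.0078,0.0,0.095],[0.0,0.0,5.9,-0.0348,-0.0044,0.0001,0.095]]
[[0.0,0.0,5.9,-0.035,-0.0007,0.0,0.095],[0.0,0.0,5.9,-0.0349,0.0029,0.0,0.095],[0.0,0.0,6.0,-0.0344,0.0064,0.0001,0.095],[0.0,0.0,5.9,-0.0336,0.0101,0.0,0.095],[0.0,0.0,5.9,-0.0324,0.0134,0.0,0.095]]
[[0.0,0.0,5.9,-0.0308,0.0166,0.0001,0.095],[0.0,0.0,5.9,-0.0289,0.0198,0.0,0.095],[0.0,0.0,6.0,-0.0268,0.0226,0.0,0.095],[0.0,0.0,5.9,-0.0242,0.0253,0.0,0.095],[0.0,0.0,5.9,-0.0215,0.0276,0.0001,0.095]]
```

Request:
{"op": "apply_moves", "data": {"commands": [[0,0,5.9,-0.03,-0.018,0,0.095],[0,0,5.9,-0.032,-0.015,0,0.095],[0,0,6,-0.033,-0.011,0,0.095],[0,0,5.9,-0.034,-0.008,0,0.095],[0,0,5.9,-0.035,-0.004,0,0.095]]}}

```text
t: 0.57
eef_pos: [364.8, 419.0, 404.6]
tcp_rot: [-3.141, 0.0, 2.181]
ft_force: [1.2, 0.6, -0.4]
opening: 0.998
```

Request:
{"op": "apply_moves", "data": {"commands": [[0,0,5.9,-0.035,-0.001,0,0.095],[0,0,5.9,-0.035,0.003,0,0.095],[0,0,6,-0.034,0.006,0,0.095],[0,0,5.9,-0.034,0.01,0,0.095],[0,0,5.9,-0.032,0.013,0,0.095]]}}

```text
t: 0.98
eef_pos: [462.0, 273.5, 404.7]
tcp_rot: [-3.142, -0.0, 1.663]
ft_force: [0.7, 0.8, -0.6]
opening: 0.999
```

Request:
{"op": "apply_moves", "data": {"commands": [[0,0,5.9,-0.031,0.017,0,0.095],[0,0,5.9,-0.029,0.02,0,0.095],[0,0,6,-0.027,0.023,0,0.095],[0,0,5.9,-0.024,0.025,0,0.095],[0,0,5.9,-0.022,0.028,0,0.095]]}}

```text
t: 1.4
eef_pos: [560.9, 127.6, 404.6]
tcp_rot: [-3.141, 0.0, 1.147]
ft_force: [0.3, 0.4, -0.5]
opening: 0.998
```

```bash
cat > snap.py <<'E'
import sys
from h import *
from cell import env,optics
def snap(n):
    s=env.state();d=optics.read_camera('wrist');s2=env.state();print(s['t'],s['eef_pos'].round(1),s2['eef_pos'].round(1),s['tcp_rot'].round(4))
    pickle.dump((s,d),open(f'pics/{n}.pkl','wb'));cv2.imwrite(f'pics/{n}.png',d['color'][:,:,::-1]);return s,d
E
python3 - <<'E'
from snap import *
import time
snap('w1a');s,d=snap('w1')   # second is settled
T=toolT(s)
for p in [(522,74,4),(564,167,33),(550,131,33),(577,203,33)]:print(p,wproj(d,T,p))
plan(s,(526,-240,404),90,12)
E
```

```text
1.4 [560.9 127.6 404.6] [563.8 123.5 404.5] [-3.1413  0.      1.1468]
1.45 [563.8 123.5 404.5] [562.3 125.6 404.3] [3.1398e+00 4.0000e-04 1.1366e+00]
(522, 74, 4) [306.80629481 219.07192302]
(564, 167, 33) [303.98331532 143.32890204]
(550, 131, 33) [306.43007584 176.34594101]
(577, 203, 33) [300.76841851 109.92066208]
[[0.0,0.0,-2.1,-0.0288,0.0099,0.0001,0.095],[0.0,0.0,-2.0,-0.0292,0.0088,0.0,0.095],[0.0,0.0,-2.1,-0.0294,0.0078,0.0001,0.095],[0.0,0.0,-2.1,-0.0297,0.0067,0.0001,0.095],[0.0,0.0,-2.1,-0.0299,0.0057,0.0001,0.095]]
[[0.0,0.0,-2.0,-0.0302,0.0045,0.0,0.095],[0.1,0.0,-2.1,-0.0302,0.0035,0.0001,0.095],[0.0,0.0,-2.1,-0.0304,0.0023,0.0001,0.095],[0.0,0.0,-2.1,-0.0304,0.0013,0.0,0.095],[0.0,0.0,-2.0,-0.0305,0.0001,0.0001,0.095]]
[[0.0,0.0,-2.1,-0.0304,-0.0009,0.0001,0.095],[0.0,0.0,-2.1,-0.0304,-0.0021,0.0,0.095]]
```

Run:
```python
from snap import *
snap('w1b');s,d=snap('w1')
T=toolT(s)
cv2.imwrite('pics/w1c.png',crop(d['color'],220,90,160,150,4))
plan(s,(526,-240,404),90,12)
```

```text
1.5 [562.3 125.6 404.3] [561.1 127.2 404.2] [3.1410e+00 3.0000e-04 1.1439e+00]
1.55 [561.1 127.2 404.2] [560.4 128.4 404.3] [-3.1411e+00  3.0000e-04  1.1483e+00]
[[0.0,0.0,-2.0,-0.0291,0.0099,0.0,0.095],[0.0,0.0,-2.0,-0.0295,0.0088,0.0,0.095],[0.0,0.0,-2.1,-0.0297,0.0079,0.0001,0.095],[0.0,0.0,-2.0,-0.03,0.0067,0.0,0.095],[0.0,0.0,-2.0,-0.0302,0.0057,0.0,0.095]]
[[0.0,0.0,-2.0,-0.0304,0.0046,0.0,0.095],[0.0,0.0,-2.0,-0.0305,0.0035,0.0,0.095],[0.0,0.0,-2.0,-0.0307,0.0025,0.0001,0.095],[0.0,0.0,-2.1,-0.0307,0.0015,0.0,0.095],[0.0,0.0,-2.0,-0.0307,0.0002,0.0,0.095]]
[[0.0,0.0,-2.0,-0.0308,-0.0007,0.0,0.095],[0.0,0.0,-2.0,-0.0306,-0.0019,0.0001,0.095]]
```

View pics/w1c.png

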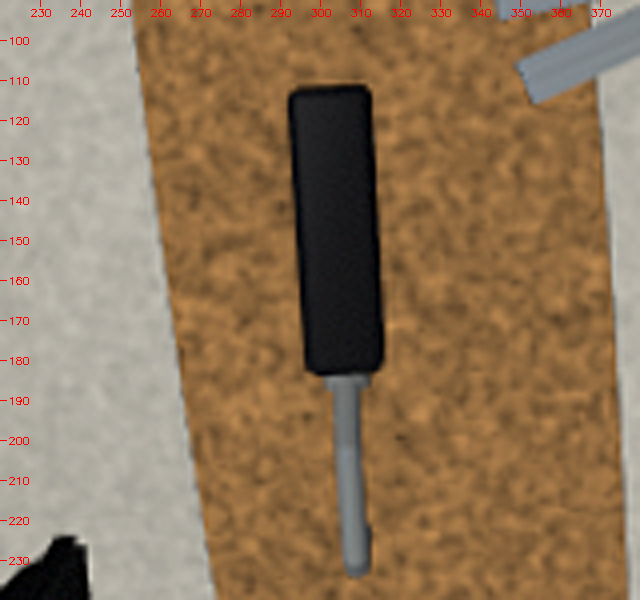

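The wrist crop shows the hook's handle, with corners (293,112), (311.5,111.5), (297,183) and (315.5,182). The rod's outer end is at (309,233.5). Next I go to the tray.

Run:
```python
from h import *
s,d=load('pics/w1.pkl');T=toolT(s)
c=[watz(d,T,p,33) for p in[(293,112.5),(312,111.5),(297,183.5),(315.5,182.5)]];print(c)
b=(c[0]+c[1])/2;f=(c[2]+c[3])/2;print('len',np.linalg.norm(b-f),'wid',np.linalg.norm(c[0]-c[1]),'origin',(b+f)/2,'yaw',np.degrees(np.arctan2(*(f-b)[::-1])))
e=watz(d,T,(309,233.5),41);print('rod end',e, 'dist',np.linalg.norm(e-(b+f)/2),'yaw tip',np.degrees(np.arctan2(*(e-(b+f)/2)[::-1])))
```

```text
[array([563.6, 208.3]), array([583.5, 200.4]), array([533. , 131.8]), array([553.2, 124. ])]
len 82.29097763424615 wid 21.41074496602113 origin [558.325 166.125] yaw -111.7173697030377
rod end [520.9  71.7] dist 101.57121270320643 yaw tip -111.62071586782403
```

Request:
{"op": "apply_moves", "data": {"commands": [[0,0,-2,-0.029,0.01,0,0.095],[0,0,-2,-0.03,0.009,0,0.095],[0,0,-2,-0.03,0.008,0,0.095],[0,0,-2,-0.03,0.007,0,0.095],[0,0,-2,-0.03,0.006,0,0.095]]}}

```text
t: 2.02
eef_pos: [546.0, -24.6, 404.8]
tcp_rot: [-3.141, -0.0, 1.331]
ft_force: [0.7, 0.5, -0.6]
opening: 0.997
```

Request:
{"op": "apply_moves", "data": {"commands": [[0,0,-2,-0.03,0.004,0,0.095],[0,0,-2,-0.031,0.003,0,0.095],[0,0,-2,-0.031,0.002,0,0.095],[0,0,-2,-0.031,0.002,0,0.095],[0,0,-2,-0.031,0,0,0.095]]}}

```text
t: 2.43
eef_pos: [530.6, -178.4, 404.8]
tcp_rot: [3.142, -0.0, 1.506]
ft_force: [0.8, 0.9, -0.3]
opening: 1.001
```

Request:
{"op": "apply_moves", "data": {"commands": [[0,0,-2,-0.031,0,0,0.095],[0,0,-2,-0.031,-0.002,0,0.095],[0,0,0,0,0,0,0.095],[0,0,0,0,0,0,0.095],[0,0,0,0,0,0,0.095]]}}

```text
t: 2.85
eef_pos: [525.7, -239.0, 404.6]
tcp_rot: [-3.141, -0.001, 1.572]
ft_force: [0.2, 0.0, -0.8]
opening: 1.002
```

Run:
```python
from snap import *
s,d=snap('w2');T=toolT(s)
print(wproj(d,T,(526,-270,80)))
u,v=wproj(d,T,(526,-270,80)).astype(int)
cv2.imwrite('pics/w2c.png',crop(d['color'],max(u-100,0),max(v-75,0),200,150,4))
```

```text
2.85 [ 525.7 -239.   404.6] [ 525.8 -238.7  404.7] [-3.1413e+00 -6.0000e-04  1.5718e+00]
[320.60737365 216.53063747]
```

View pics/w2c.png

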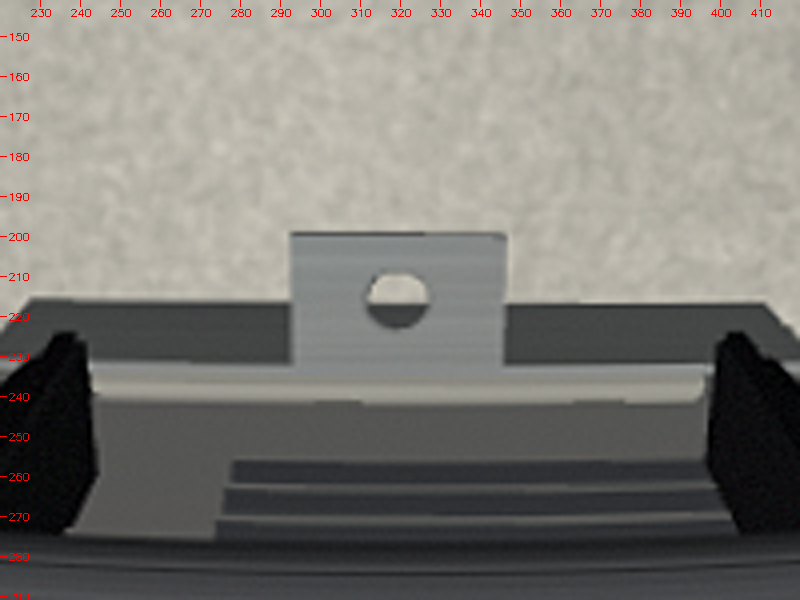

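The wrist view shows the hole centred near (319.5,216), the tab edges at u 292.7 and 346.5, and the tab's front edge at v 199.3.

Run:
```python
from snap import *
s,d=load('pics/w2.pkl');T=toolT(s)
print('hole',watz(d,T,(319.5,216.2),80),'rims',watz(d,T,(319.5,209.3),80),watz(d,T,(319.5,223),80),'L/R',watz(d,T,(311.7,216),80),watz(d,T,(327.3,216),80))
print('tab',[watz(d,T,p,80) for p in[(292.7,199.5),(346.5,199.5),(293,231),(346.5,231.5)]])
print('slits',[watz(d,T,p,80) for p in[(278,256.2),(395,256)]])
print('face/top line?',[watz(d,T,p,80) for p in[(245,241),(395,240.5)]])
plan(env.state(),(556,167,300),68,12)
```

```text
hole [ 524.8 -269.6] rims [ 524.8 -262. ] [ 524.8 -277.2] L/R [ 516.7 -269.4] [ 533.  -269.4]
tab [array([ 497.3, -251.5]), array([ 552.6, -251.4]), array([ 496.6, -286.5]), array([ 553.6, -287. ])]
slits [array([ 479. , -316.9]), array([ 609.5, -317.7])]
face/top line? [array([ 443.1, -299.1]), array([ 607.7, -298.5])]
[[0.0,0.0,1.8,0.0338,0.0026,0.0087,0.095],[0.0,0.0,1.9,0.0339,0.0015,0.0088,0.095],[0.0,0.0,1.8,0.0339,0.0004,0.0087,0.095],[0.0,0.0,1.9,0.0339,-0.0007,0.0088,0.095],[0.0,0.0,1.8,0.0338,-0.0018,0.0087,0.095]]
[[0.0,0.0,1.8,0.0338,-0.0029,0.0088,0.095],[0.0,0.0,1.9,0.0336,-0.0039,0.0087,0.095],[0.0,0.0,1.8,0.0336,-0.0051,0.0087,0.095],[0.0,0.0,1.9,0.0333,-0.0061,0.0088,0.095],[0.0,0.0,1.8,0.0331,-0.0072,0.0087,0.095]]
[[0.0,0.0,1.8,0.0329,-0.0082,0.0088,0.095],[0.0,0.0,1.9,0.0326,-0.0093,0.0087,0.095]]
```

Request:
{"op": "apply_moves", "data": {"commands": [[0,0,1.8,0.034,0.003,0.008,0.095],[0,0,1.9,0.034,0.001,0.009,0.095],[0,0,1.8,0.034,0,0.009,0.095],[0,0,1.9,0.034,-0.001,0.009,0.095],[0,0,1.8,0.034,-0.002,0.009,0.095]]}}

```text
t: 3.32
eef_pos: [537.2, -67.4, 360.6]
tcp_rot: [3.141, -0.0, 1.41]
ft_force: [1.0, -0.4, -1.2]
opening: 1.0
```

Request:
{"op": "apply_moves", "data": {"commands": [[0,0,1.8,0.034,-0.003,0.009,0.095],[0,0,1.9,0.034,-0.004,0.009,0.095],[0,0,1.8,0.034,-0.005,0.009,0.095],[0,0,1.9,0.033,-0.006,0.009,0.095],[0,0,1.8,0.033,-0.007,0.009,0.095]]}}

```text
t: 3.73
eef_pos: [549.8, 102.3, 315.6]
tcp_rot: [3.141, -0.0, 1.25]
ft_force: [0.6, -0.3, -0.9]
opening: 0.997
```

Request:
{"op": "apply_moves", "data": {"commands": [[0,0,1.8,0.033,-0.008,0.009,0.095],[0,0,1.9,0.033,-0.009,0.009,0.095],[0,0,0,0,0,0,0.095],[0,0,0,0,0,0,0.095],[0,0,0,0,0,0,0.095]]}}

```text
t: 4.15
eef_pos: [555.8, 167.7, 297.9]
tcp_rot: [-3.142, 0.0, 1.187]
ft_force: [-0.3, -0.3, 0.2]
opening: 0.997
```

Run:
```python
from snap import *
s,d=snap('w3');T=toolT(s)
print(wproj(d,T,(558.3,166,33)),wproj(d,T,(521,72,41)))
cv2.imwrite('pics/w3c.png',crop(d['color'],220,100,200,150,4))
```

```text
4.15 [555.8 167.7 297.9] [556.  167.  298.1] [-3.1415e+00  1.0000e-04  1.1875e+00]
[324.30540717 205.96451499] [324.41260956 310.71111904]
```

View pics/w3c.png

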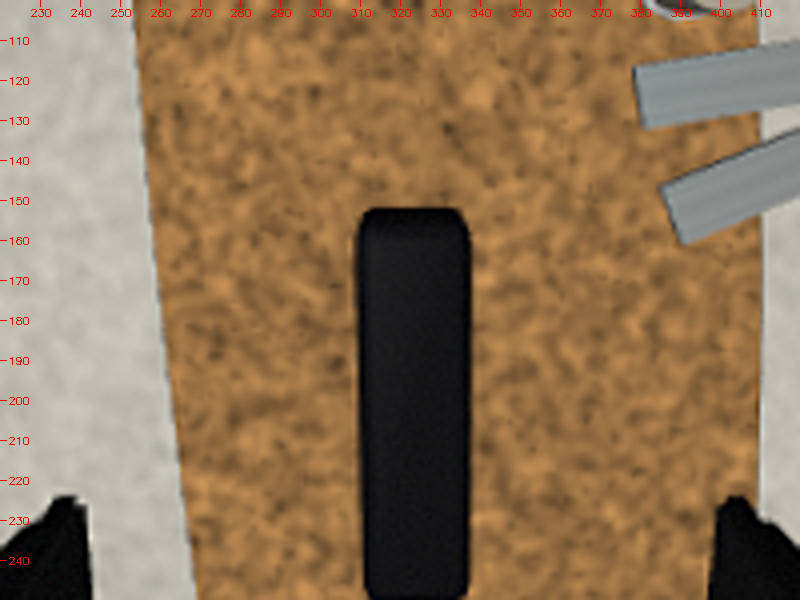

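The handle spans u 310 to 337.3 and v 152 to 249.5, aligned with the tool. The shears' points lie clear, ahead of the grasp line.

Run:
```python
from snap import *
s,d=load('pics/w3.pkl');T=toolT(s)
b=watz(d,T,(323.6,152),25);f=watz(d,T,(324.1,249.5),33);c=(b+f)/2;print(b,f,'len',np.linalg.norm(b-f),c,np.degrees(np.arctan2(*(f-b)[::-1])))
w=[watz(d,T,(u,200),33) for u in(310.2,337.3)];print(w,np.linalg.norm(w[0]-w[1]))
s=env.state();print(s['eef_pos'],s['tcp_rot'])
yaw=np.degrees(s['tcp_rot'][2]);g=(w[0]+w[1])/2;print('tool-frame dev of side centre',T[:3,:3].T@np.r_[g-s['eef_pos'][:2],0])
print('tool-frame dev of handle centre',T[:3,:3].T@np.r_[c-s['eef_pos'][:2],0])
```

```text
[574.2 207. ] [543.3 128.8] len 84.08358936201525 [558.75 167.9 ] -111.56099132787705
[array([549.4, 175.2]), array([570.2, 166.8])] 22.432119828495978
[556.01764748 167.0069887  298.11518944] [ 3.14133377e+00 -1.58168381e-04  1.18608859e+00]
tool-frame dev of side centre [ 5.11782558e+00  2.01449522e+00 -3.96604892e-04]
tool-frame dev of handle centre [ 1.85009591e+00  2.20008285e+00 -2.12825614e-04]
```

Request:
{"op": "apply_moves", "data": {"commands": [[0,0,-0.5,0.002,0.002,0.025,0.06],[0,0,0,0,0,0.025,0.06],[0,0,0,0,0,0.025,0.06],[0,0,0,0,0,0.02,0.06],[0,0,0,0,0,0.007,0.06]]}}

```text
t: 4.62
eef_pos: [558.6, 166.9, 193.8]
tcp_rot: [-3.139, 0.001, 1.193]
ft_force: [-0.3, 0.5, -0.3]
opening: 0.705
```

Request:
{"op": "apply_moves", "data": {"commands": [[0,0,0,0,0,0,0.06],[0,0,0,0,0,0,0.0],[0,0,0,0,0,0,0.0],[0,0,0,0,0,0,0.0],[0,0,0,0,0,0,0.0]]}}

```text
t: 5.03
eef_pos: [559.1, 168.1, 196.7]
tcp_rot: [3.14, -0.001, 1.194]
ft_force: [0.6, -0.6, -0.3]
opening: 0.404
```

Request:
{"op": "apply_moves", "data": {"commands": [[0,0,0,0,0,0,0.0],[0,0,0,0,0,0,0.0],[0,0,0,0,0,0,0.0],[0,0,0,0,0,0,0.0],[0,0,0,0,0,0,0.0]]}}

```text
t: 5.45
eef_pos: [559.0, 168.2, 196.1]
tcp_rot: [3.141, -0.0, 1.194]
ft_force: [-0.4, 0.1, 5.5]
opening: 0.253
```

Request:
{"op": "apply_moves", "data": {"commands": [[0,0,0,0,0,-0.01,0],[0,0,0,0,0,-0.02,0],[0,0,0,0,0,-0.03,0],[0,0,0,0,0,-0.03,0],[0,0,0,0,0,-0.014,0]]}}

```text
t: 5.87
eef_pos: [559.2, 168.2, 303.4]
tcp_rot: [3.139, -0.002, 1.194]
ft_force: [0.5, -0.8, -0.8]
opening: 0.25
```

Request:
{"op": "apply_moves", "data": {"commands": [[0,0,0,0,0,0,0],[0,0,0,0,0,0,0],[0,0,0,0,0,0,0]]}}

```text
t: 6.12
eef_pos: [558.7, 168.0, 298.8]
tcp_rot: [-3.14, 0.001, 1.194]
ft_force: [0.3, -0.5, -1.8]
opening: 0.257
```

Run:
```python
from snap import *
s=env.state();print(s['eef_pos'],s['tcp_rot'],s['ft_force'],s['opening'])
plan(s,(525,-165,300),90,15,0)
```

```text
[558.65885794 168.01913803 298.76090554] [-3.14023110e+00  7.50947376e-04  1.19381395e+00] [ 0.29874113 -0.54595627 -1.7636762 ] 0.25651339639109716
[[0.0,0.0,-1.4,-0.0215,0.0061,-0.0001,0],[0.0,0.0,-1.5,-0.0216,0.0055,0.0,0],[0.0,0.0,-1.4,-0.0217,0.005,-0.0001,0],[0.0,0.0,-1.5,-0.0219,0.0045,-0.0001,0],[0.0,0.0,-1.4,-0.022,0.0039,-0.0001,0]]
[[0.0,0.0,-1.4,-0.022,0.0033,0.0,0],[0.0,0.0,-1.5,-0.0222,0.0028,-0.0001,0],[0.0,0.0,-1.4,-0.0222,0.0023,-0.0001,0],[-0.1,0.0,-1.5,-0.0222,0.0017,-0.0001,0],[0.0,0.0,-1.4,-0.0223,0.0011,0.0,0]]
[[0.0,0.0,-1.4,-0.0223,0.0005,-0.0001,0],[0.0,0.0,-1.5,-0.0223,0.0,-0.0001,0],[0.0,0.0,-1.4,-0.0223,-0.0006,-0.0001,0],[0.0,0.0,-1.5,-0.0223,-0.0011,0.0,0],[0.0,0.0,-1.4,-0.0223,-0.0017,-0.0001,0]]
```

Request:
{"op": "apply_moves", "data": {"commands": [[0,0,-1.4,-0.0215,0.006,0,0],[0,0,-1.5,-0.0215,0.0055,0,0],[0,0,-1.4,-0.022,0.005,0,0],[0,0,-1.5,-0.022,0.0045,0,0],[0,0,-1.4,-0.022,0.004,0,0]]}}

```text
t: 6.53
eef_pos: [547.3, 55.8, 298.1]
tcp_rot: [-3.139, 0.001, 1.321]
ft_force: [-0.0, 0.2, -1.9]
opening: 0.252
```

Request:
{"op": "apply_moves", "data": {"commands": [[0,0,-1.4,-0.022,0.0035,0,0],[0,0,-1.5,-0.022,0.003,0,0],[0,0,-1.4,-0.022,0.0025,0,0],[0,0,-1.5,-0.022,0.0015,0,0],[0,0,-1.4,-0.0225,0.001,0,0]]}}

```text
t: 6.95
eef_pos: [536.5, -54.9, 298.1]
tcp_rot: [-3.139, -0.0, 1.446]
ft_force: [0.3, -0.4, -1.6]
opening: 0.251
```

Request:
{"op": "apply_moves", "data": {"commands": [[0,0,-1.4,-0.0225,0.0005,0,0],[0,0,-1.5,-0.0225,0,0,0],[0,0,-1.4,-0.0225,-0.0005,0,0],[0,0,-1.5,-0.022,-0.001,0,0],[0,0,-1.4,-0.022,-0.0015,0,0]]}}

```text
t: 7.37
eef_pos: [525.6, -166.0, 298.1]
tcp_rot: [-3.139, -0.001, 1.572]
ft_force: [0.2, 0.2, -1.4]
opening: 0.252
```

Request:
{"op": "apply_moves", "data": {"commands": [[0,0,0,0,0,0,0],[0,0,0,0,0,0,0],[0,0,0,0,0,0,0],[0,0,0,0,0,0,0]]}}

```text
t: 7.7
eef_pos: [526.0, -164.1, 299.1]
tcp_rot: [-3.14, -0.001, 1.571]
ft_force: [-0.2, 0.1, -1.2]
opening: 0.249
```

```bash
cat >> snap.py <<'E'
def look(n,x,y,w=70,h=60,k=5):
    s=env.state();o=[]
    for c,(a,b) in (('scene',x),('side',y)):
        d=optics.read_camera(c);pickle.dump(d,open(f'pics/{n}_{c}.pkl','wb'));o.append(crop(d['color'],a,b,w,h,k))
    cv2.imwrite(f'pics/{n}.png',np.hstack(o));print(s['t'],s['eef_pos'].round(1),s['tcp_rot'].round(4),s['ft_force'].round(1));return s
E
python3 - <<'E'
from snap import *
s=look('L1',(230,115),(215,125))
A=load('pics/scene0.pkl');B=load('pics/side0.pkl')
T=toolT(s);tip=T@np.r_[-100,0,192.1,1];print(tip,proj(A,tip[:3]),proj(B,tip[:3]))
E
```

```text
7.7 [ 526.  -164.1  299.1] [-3.1405e+00 -7.0000e-04  1.5713e+00] [-0.2  0.1 -1.2]
[ 525.81433203 -263.99615604  106.92188134    1.        ] [256.65540628 155.10946614] [239.40209744 167.48263979]
```

View pics/L1.png

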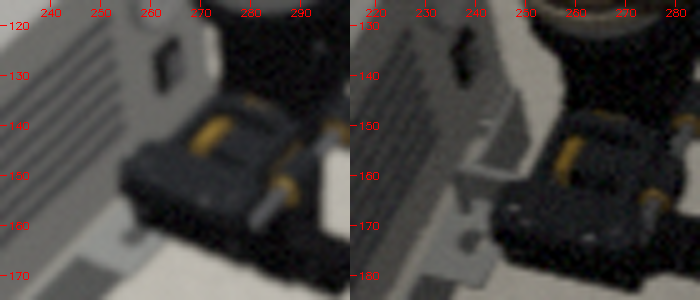

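Request:
{"op": "apply_moves", "data": {"commands": [[0,0,0,-0.0055,-0.001,0.008,0],[0,0,0,0,0,0.008,0],[0,0,0,0,0,0.005,0],[0,0,0,0,0,0,0],[0,0,0,0,0,0,0]]}}

```text
t: 8.22
eef_pos: [524.9, -170.4, 278.1]
tcp_rot: [-3.141, -0.001, 1.571]
ft_force: [-0.1, -1.0, -1.5]
opening: 0.246
```

Run:
```python
from snap import *
s=env.state();d=optics.read_camera('side');print(s['eef_pos'],s['tcp_rot'],s['ft_force'])
T=toolT(s);tip=(T@np.r_[-100,0,192.1,1])[:3];print(tip,proj(d,tip),'rodtop',proj(d,tip+[0,0,41]),'hole',proj(d,(524.9,-269.6,80)))
pickle.dump(d,open('pics/L2.pkl','wb'));cv2.imwrite('pics/L2.png',crop(d['color'],220,145,50,50,12,5))
```

```text
[ 524.94573712 -170.41678997  278.13534399] [-3.14058105e+00 -5.48929477e-04  1.57078620e+00] [-0.0908261  -0.98730013 -1.47095983]
[ 524.75039572 -270.31132364   85.98057828] [238.73687163 171.56815652] rodtop [236.03693585 161.8611042 ] hole [239.33552485 173.03018645]
```

View pics/L2.png

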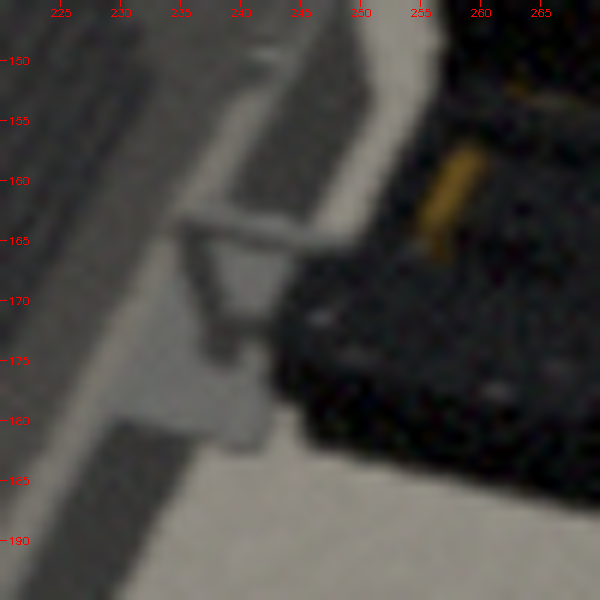

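The side crop shows the rod end above the tab. The tip is near (238,173.5), which matches the hole's position at (238.8,172.8), so I lower it in small steps and watch the force.

Request:
{"op": "apply_moves", "data": {"commands": [[0,0,0,0,0,0.0015,0],[0,0,0,0,0,0.0015,0],[0,0,0,0,0,0.0015,0],[0,0,0,0,0,0.0015,0],[0,0,0,0,0,0.001,0]]}}

```text
t: 8.68
eef_pos: [524.9, -170.4, 271.6]
tcp_rot: [-3.142, -0.0, 1.571]
ft_force: [0.7, -0.8, -1.7]
opening: 0.251
```

Request:
{"op": "apply_moves", "data": {"commands": [[0,0,0,0,0,0.001,0],[0,0,0,0,0,0.001,0]]}}

```text
t: 8.85
eef_pos: [525.0, -170.4, 269.6]
tcp_rot: [3.142, -0.0, 1.571]
ft_force: [-0.3, 0.6, -1.8]
opening: 0.251
```

Request:
{"op": "apply_moves", "data": {"commands": [[0,0,0,0,0,0.001,0],[0,0,0,0,0,0.001,0],[0,0,0,0,0,0.001,0]]}}

```text
t: 9.1
eef_pos: [525.0, -170.4, 266.6]
tcp_rot: [3.142, -0.0, 1.571]
ft_force: [0.6, 0.3, -2.3]
opening: 0.249
```

Request:
{"op": "apply_moves", "data": {"commands": [[0,0,0,0,0,0.001,0],[0,0,0,0,0,0.001,0],[0,0,0,0,0,0,0]]}}

```text
t: 9.35
eef_pos: [524.9, -170.4, 264.5]
tcp_rot: [-3.141, -0.0, 1.571]
ft_force: [-0.1, -1.0, -1.4]
opening: 0.254
```

Request:
{"op": "apply_moves", "data": {"commands": [[0,0,0,0,0,0.002,0],[0,0,0,0,0,0.002,0],[0,0,0,0,0,0.002,0],[0,0,0,0,0,0.002,0],[0,0,0,0,0,0,0]]}}

```text
t: 9.77
eef_pos: [524.9, -170.4, 256.3]
tcp_rot: [-3.141, -0.0, 1.571]
ft_force: [-0.1, -0.5, -1.4]
opening: 0.251
```

Request:
{"op": "apply_moves", "data": {"commands": [[0,0,0,0,0,0,0],[0,0,0,0,0,0,0],[0,0,0,0,0,0,0],[0,0,0,0,0,0,0]]}}

```text
t: 10.1
eef_pos: [525.0, -170.4, 256.8]
tcp_rot: [3.141, -0.0, 1.571]
ft_force: [-0.3, -0.1, -1.0]
opening: 0.25
```

Request:
{"op": "apply_moves", "data": {"commands": [[0,0,0,0.0015,0,0,0],[0,0,0,0.0015,0,0,0],[0,0,0,0.0015,0,0,0],[0,0,0,0.0015,0,0,0]]}}

```text
t: 10.43
eef_pos: [525.0, -164.2, 256.7]
tcp_rot: [3.142, -0.0, 1.571]
ft_force: [-0.4, -0.2, -1.5]
opening: 0.247
```

Request:
{"op": "apply_moves", "data": {"commands": [[0,0,0,0.0015,0,0,0],[0,0,0,0.0015,0,0,0]]}}

```text
t: 10.6
eef_pos: [525.1, -161.6, 256.8]
tcp_rot: [3.141, 0.001, 1.571]
ft_force: [0.2, -5.3, -2.5]
opening: 0.25
```

Request:
{"op": "apply_moves", "data": {"commands": [[0,0,0,0.0015,0,0,0],[0,0,0,0.0015,0,0,0],[0,0,0,0,0,0,0]]}}

```text
t: 10.85
eef_pos: [525.0, -158.4, 256.8]
tcp_rot: [3.141, 0.0, 1.571]
ft_force: [0.6, -3.7, -2.8]
opening: 0.252
```

Request:
{"op": "apply_moves", "data": {"commands": [[0,0,0,0.002,0,0,0],[0,0,0,0.003,0,0,0],[0,0,0,0.003,0,0,0],[0,0,0,0.003,0,0,0],[0,0,0,0.003,0,0,0]]}}

```text
t: 11.27
eef_pos: [525.0, -144.3, 256.7]
tcp_rot: [3.141, 0.0, 1.571]
ft_force: [-0.1, -4.4, -2.0]
opening: 0.252
```

Request:
{"op": "apply_moves", "data": {"commands": [[0,0,0,0.003,0,0,0],[0,0,0,0.003,0,0,0],[0,0,0,0.003,0,0,0],[0,0,0,0.003,0,0,0],[0,0,0,0.003,0,0,0]]}}

```text
t: 11.68
eef_pos: [525.0, -129.1, 256.7]
tcp_rot: [3.142, -0.0, 1.571]
ft_force: [0.2, -5.5, -1.8]
opening: 0.254
```

Request:
{"op": "apply_moves", "data": {"commands": [[0,0,0,0.003,0,0,0],[0,0,0,0.003,0,0,0],[0,0,0,0.003,0,0,0],[0,0,0,0.003,0,0,0],[0,0,0,0.003,0,0,0]]}}

```text
t: 12.1
eef_pos: [525.0, -114.1, 256.7]
tcp_rot: [3.142, -0.0, 1.571]
ft_force: [0.3, -4.6, -2.4]
opening: 0.25
```

Request:
{"op": "apply_moves", "data": {"commands": [[0,0,0,0.002,0,0,0],[0,0,0,0.002,0,0,0],[0,0,0,0.002,0,0,0],[0,0,0,0.002,0,0,0],[0,0,0,0.001,0,0,0]]}}

```text
t: 12.52
eef_pos: [525.0, -105.2, 256.7]
tcp_rot: [-3.142, -0.0, 1.571]
ft_force: [-0.4, -4.8, -1.2]
opening: 0.251
```

Request:
{"op": "apply_moves", "data": {"commands": [[0,0,0,0.001,0,0,0],[0,0,0,0.001,0,0,0],[0,0,0,0.001,0,0,0],[0,0,0,0.001,0,0,0],[0,0,0,0.001,0,0,0]]}}

```text
t: 12.93
eef_pos: [525.0, -100.4, 256.7]
tcp_rot: [-3.142, -0.0, 1.571]
ft_force: [-0.5, -4.3, -0.1]
opening: 0.246
```

Request:
{"op": "apply_moves", "data": {"commands": [[0,0,0,0.001,0,0,0],[0,0,0,0.001,0,0,0],[0,0,0,0.001,0,0,0],[0,0,0,0.001,0,0,0],[0,0,0,0.001,0,0,0]]}}

```text
t: 13.35
eef_pos: [525.0, -95.4, 256.7]
tcp_rot: [3.142, -0.0, 1.571]
ft_force: [-0.5, -4.8, -2.5]
opening: 0.251
```

Request:
{"op": "apply_moves", "data": {"commands": [[0,0,0,0.001,0,0,0],[0,0,0,0.001,0,0,0],[0,0,0,0.001,0,0,0]]}}

```text
t: 13.6
eef_pos: [525.0, -92.3, 256.7]
tcp_rot: [3.142, -0.0, 1.571]
ft_force: [0.4, -5.8, -2.2]
opening: 0.251
```

Request:
{"op": "apply_moves", "data": {"commands": [[0,0,0,0.0005,0,0,0],[0,0,0,0.0005,0,0,0],[0,0,0,0.0005,0,0,0],[0,0,0,0.0005,0,0,0]]}}

```text
t: 13.93
eef_pos: [525.0, -90.4, 256.7]
tcp_rot: [3.142, -0.0, 1.571]
ft_force: [-0.5, -4.4, -2.2]
opening: 0.248
```

Request:
{"op": "apply_moves", "data": {"commands": [[0,0,0,0.0005,0,0,0],[0,0,0,0.0005,0,0,0],[0,0,0,0.0005,0,0,0],[0,0,0,0.0005,0,0,0]]}}

```text
t: 14.27
eef_pos: [525.1, -88.7, 256.8]
tcp_rot: [3.141, 0.001, 1.571]
ft_force: [-0.5, -13.2, -3.0]
opening: 0.253
```

Request:
{"op": "apply_moves", "data": {"commands": [[0,0,0,0,0,0,0],[0,0,0,0,0,0,0]]}}

```text
t: 14.43
eef_pos: [525.1, -88.8, 256.7]
tcp_rot: [3.141, 0.001, 1.571]
ft_force: [-0.3, -9.8, -3.0]
opening: 0.247
```

Request:
{"op": "apply_moves", "data": {"commands": [[0,0,0,0.0005,0,0,0],[0,0,0,0,0,0,0]]}}

```text
t: 14.6
eef_pos: [525.1, -88.6, 256.7]
tcp_rot: [3.141, 0.001, 1.571]
ft_force: [-0.4, -12.5, -3.2]
opening: 0.25
```

Request:
{"op": "apply_moves", "data": {"commands": [[0,0,0,0.0004,0,0,0],[0,0,0,0,0,0,0],[0,0,0,0,0,0,0]]}}

```text
t: 14.85
eef_pos: [525.1, -88.4, 256.7]
tcp_rot: [3.141, 0.001, 1.571]
ft_force: [-1.1, -15.1, -3.7]
opening: 0.252
```

Request:
{"op": "apply_moves", "data": {"commands": [[0,0,0,0,0,0,0],[0,0,0,0,0,0,0],[0,0,0,0,0,0,0]]}}

```text
t: 15.1
eef_pos: [525.1, -88.5, 256.7]
tcp_rot: [3.141, 0.001, 1.571]
ft_force: [-1.0, -14.8, -3.2]
opening: 0.25
```

Request:
{"op": "apply_moves", "data": {"commands": [[0,0,0,0,0,0,0],[0,0,0,0,0,0,0]]}}

```text
t: 15.27
eef_pos: [525.1, -88.5, 256.7]
tcp_rot: [3.141, 0.001, 1.571]
ft_force: [0.5, -14.4, -4.0]
opening: 0.249
```

Run:
```python
from snap import *
s=env.state();d=optics.read_camera('side');print(s['eef_pos'],s['ft_force'],s['moment']);e=optics.read_camera('scene');print(env.state()['ft_force'])
pickle.dump(d,open('pics/L3.pkl','wb'));a=crop(d['color'],185,130,90,75,8,5);cv2.imwrite('pics/L3.png',a)
pickle.dump(e,open('pics/L3s.pkl','wb'))
print('face y=-299 z=80 at x',[proj(d,(x,-299,80)) for x in(420,640)],'hole -193',proj(d,(525,-193,80)))
```

```text
[525.12883067 -88.45662191 256.72070518] [  0.4631491  -14.39522154  -4.00283549] [-2.48603531  0.12194336 -0.0743638 ]
[ -0.35194229 -15.44709339  -4.18101961]
face y=-299 z=80 at x [array([243.97034929, 143.54447534]), array([211.6885499 , 204.02780549])] hole -193 [265.48946714 179.1282426 ]
```

View pics/L3.png

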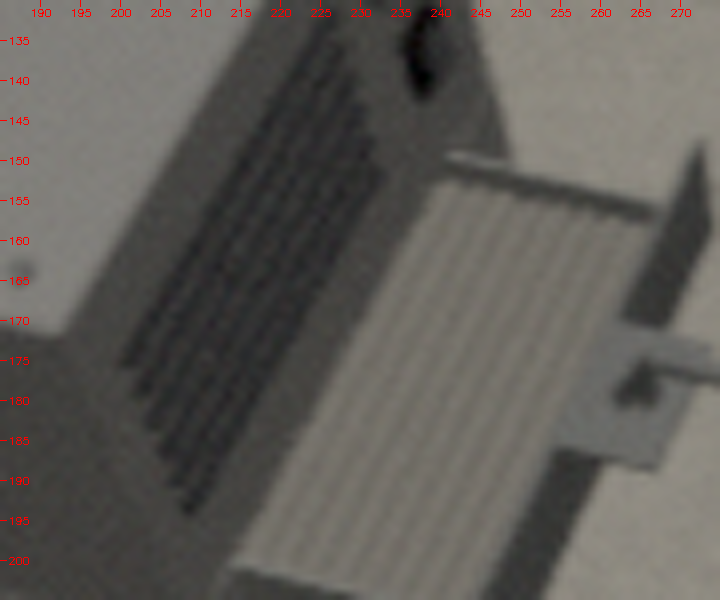

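The tray is out about 100 mm or more, with the hook in its hole at (264,178) and a steady 14 to 15 N. The slot line runs from (238,153) to (214.5,200). I check the distance before unhooking.

Run:
```python
from h import *
d=load('pics/L3.pkl')
for z in(60,66,72,80):print(z,'face',atz(d,(238,153),z),atz(d,(214.5,200),z))
print('tab front corner',atz(d,(266.5,188.5),80),'rear',atz(d,(255,186),80),'tab far rear',atz(d,(262.5,170.5),80),'hole',atz(d,(264.5,178.5),80))
d0=load('pics/side0.pkl');print('before tab front corner',atz(d0,(241,182.5),80))
```

```text
60 face [ 443.  -311.8] [ 614.9 -307.5]
66 face [ 447.6 -308.7] [ 618.3 -304.4]
72 face [ 452.3 -305.6] [ 621.7 -301.4]
80 face [ 458.4 -301.5] [ 626.3 -297.3]
tab front corner [ 553.8 -179.3] rear [ 554.5 -211.9] tab far rear [ 499.1 -211.5] hole [ 523.7 -196.3]
before tab front corner [ 553.9 -252.6]
```

Request:
{"op": "apply_moves", "data": {"commands": [[0,0,0,-0.001,0,0,0],[0,0,0,-0.001,0,0,0],[0,0,0,-0.001,0,0,0],[0,0,0,-0.001,0,0,0],[0,0,0,-0.0005,0,0,0]]}}

```text
t: 15.78
eef_pos: [524.9, -91.8, 256.7]
tcp_rot: [-3.141, -0.0, 1.571]
ft_force: [-0.1, 0.4, -1.0]
opening: 0.254
```

Request:
{"op": "apply_moves", "data": {"commands": [[0,0,0,0,0,-0.001,0],[0,0,0,0,0,-0.002,0],[0,0,0,0,0,-0.002,0],[0,0,0,0,0,-0.002,0]]}}

```text
t: 16.12
eef_pos: [525.0, -91.9, 264.0]
tcp_rot: [3.141, -0.0, 1.571]
ft_force: [0.6, 0.3, -1.0]
opening: 0.246
```

Request:
{"op": "apply_moves", "data": {"commands": [[0,0,0,0,0,-0.003,0],[0,0,0,0,0,-0.004,0],[0,0,0,0,0,-0.004,0],[0,0,0,0,0,-0.005,0],[0,0,0,0,0,-0.006,0]]}}

```text
t: 16.53
eef_pos: [525.0, -92.0, 286.2]
tcp_rot: [-3.142, -0.0, 1.571]
ft_force: [0.7, 1.6, -2.3]
opening: 0.249
```

Request:
{"op": "apply_moves", "data": {"commands": [[0,0,0,0,0,-0.01,0],[0,0,0,0,0,-0.01,0],[0,0,0,0,0,0,0],[0,0,0,0,0,0,0],[0,0,0,0,0,0,0]]}}

```text
t: 16.95
eef_pos: [524.9, -92.0, 305.7]
tcp_rot: [3.141, -0.0, 1.571]
ft_force: [0.3, -1.0, -1.2]
opening: 0.253
```

Run:
```python
from snap import *
s=env.state();print(s['eef_pos'],s['ft_force'])
plan(s,(559,168,300),68.4,12,0)
```

```text
[524.86575126 -92.00251839 305.7461951 ] [ 0.33391988 -0.96450889 -1.23582218]
[[0.0,0.0,1.8,0.0217,0.0028,0.0005,0],[0.0,0.0,1.8,0.0217,0.0022,0.0005,0],[0.0,0.0,1.8,0.0218,0.0015,0.0004,0],[0.0,0.0,1.8,0.0219,0.0008,0.0005,0],[0.0,0.0,1.8,0.0218,0.0001,0.0005,0]]
[[0.0,0.0,1.8,0.0219,-0.0006,0.0005,0],[0.0,0.0,1.8,0.0218,-0.0013,0.0005,0],[0.0,0.0,1.8,0.0217,-0.0019,0.0004,0],[0.0,0.0,1.8,0.0217,-0.0026,0.0005,0],[0.0,0.0,1.8,0.0216,-0.0033,0.0005,0]]
[[0.0,0.0,1.8,0.0215,-0.004,0.0005,0],[0.0,0.0,1.8,0.0214,-0.0047,0.0005,0]]
```

Request:
{"op": "apply_moves", "data": {"commands": [[0,0,1.8,0.0217,0.003,0.0005,0],[0,0,1.8,0.0217,0.002,0.0005,0],[0,0,1.8,0.0218,0.0015,0.0005,0],[0,0,1.8,0.0219,0.001,0.0005,0],[0,0,1.8,0.0218,0,0.0005,0]]}}

```text
t: 17.37
eef_pos: [539.3, 17.3, 302.7]
tcp_rot: [-3.141, -0.0, 1.412]
ft_force: [0.1, 0.2, -1.4]
opening: 0.25
```

Request:
{"op": "apply_moves", "data": {"commands": [[0,0,1.8,0.0219,-0.0006,0.0005,0],[0,0,1.8,0.0218,-0.0013,0.0005,0],[0,0,1.8,0.0217,-0.002,0.0005,0],[0,0,1.8,0.0217,-0.0026,0.0005,0],[0,0,1.8,0.0216,-0.0033,0.0005,0]]}}

```text
t: 17.78
eef_pos: [553.4, 125.7, 300.1]
tcp_rot: [-3.141, 0.0, 1.255]
ft_force: [0.3, 0.2, -1.3]
opening: 0.246
```

Request:
{"op": "apply_moves", "data": {"commands": [[0,0,1.8,0.0215,-0.004,0.0005,0],[0,0,1.8,0.0214,-0.0047,0,0],[0,0,0,0,0,0,0],[0,0,0,0,0,0,0],[0,0,0,0,0,0,0]]}}

```text
t: 18.2
eef_pos: [559.0, 167.7, 299.8]
tcp_rot: [-3.141, 0.001, 1.195]
ft_force: [-0.1, -0.3, -1.9]
opening: 0.254
```

Request:
{"op": "apply_moves", "data": {"commands": [[0,0,0,0,0,0.025,0],[0,0,0,0,0,0.025,0],[0,0,0,0,0,0.025,0],[0,0,0,0,0,0.015,0],[0,0,0,0,0,0.006,0]]}}

```text
t: 18.62
eef_pos: [558.7, 166.8, 202.0]
tcp_rot: [-3.139, 0.002, 1.193]
ft_force: [0.1, 0.7, -1.6]
opening: 0.251
```

Request:
{"op": "apply_moves", "data": {"commands": [[0,0,0,0,0,0.003,0],[0,0,0,0,0,0.002,0],[0,0,0,0,0,0.001,0],[0,0,0,0,0,0,0],[0,0,0,0,0,0,0]]}}

```text
t: 19.03
eef_pos: [559.3, 168.0, 199.0]
tcp_rot: [3.141, -0.001, 1.194]
ft_force: [-0.0, -0.7, -1.3]
opening: 0.253
```

Request:
{"op": "apply_moves", "data": {"commands": [[0,0,0,0,0,0.001,0],[0,0,0,0,0,0.001,0],[0,0,0,0,0,0.0005,0],[0,0,0,0,0,0,0],[0,0,0,0,0,0,0]]}}

```text
t: 19.45
eef_pos: [559.1, 168.1, 196.1]
tcp_rot: [3.141, -0.0, 1.194]
ft_force: [-1.4, -0.2, 4.5]
opening: 0.249
```

Contact is felt at the same height as the pick-up, so I release.

Request:
{"op": "apply_moves", "data": {"commands": [[0,0,0,0,0,0,0.03],[0,0,0,0,0,0,0.04],[0,0,0,0,0,0,0.06],[0,0,0,0,0,0,0.06],[0,0,0,0,0,0,0.06]]}}

```text
t: 19.87
eef_pos: [559.1, 168.0, 195.6]
tcp_rot: [-3.141, -0.0, 1.194]
ft_force: [0.3, 0.4, -1.3]
opening: 0.538
```

Request:
{"op": "apply_moves", "data": {"commands": [[0,0,0,0,0,-0.005,0.06],[0,0,0,0,0,-0.01,0.06],[0,0,0,0,0,-0.03,0.06],[0,0,0,0,0,-0.03,0.06],[0,0,0,0,0,-0.03,0.06]]}}

```text
t: 20.28
eef_pos: [558.9, 168.0, 302.7]
tcp_rot: [-3.141, 0.0, 1.194]
ft_force: [0.1, -0.5, -0.5]
opening: 0.633
```

Request:
{"op": "apply_moves", "data": {"commands": [[0,0,0,0.02,0,-0.03,0.06],[0,0,0,0.02,0,-0.03,0.06],[0,0,0,0,0,-0.03,0.06],[0,0,0,0,0,0,0.06],[0,0,0,0,0,0,0.06]]}}

```text
t: 20.7
eef_pos: [573.4, 205.4, 393.1]
tcp_rot: [3.138, -0.002, 1.194]
ft_force: [0.4, -0.5, -1.1]
opening: 0.633
```

Run:
```python
from snap import *
s,d=snap('w4');d2=optics.read_camera('side')
o=np.hstack([cv2.resize(d['color'][:,:,::-1],(400,250)),cv2.resize(d2['color'][:,:,::-1],(400,250))])
o2=np.hstack([crop(d2['color'],180,130,100,80,4,10),crop(d2['color'],330,190,100,80,4,10)])
cv2.imwrite('pics/end.png',np.vstack([o,o2]));print(s['opening'],s['ft_force'])
```

```text
20.7 [573.4 205.4 393.1] [573.3 205.1 391.5] [ 3.1385e+00 -2.2000e-03  1.1944e+00]
0.6329903252557262 [ 0.44947484 -0.50518122 -1.12254279]
```

View pics/end.png

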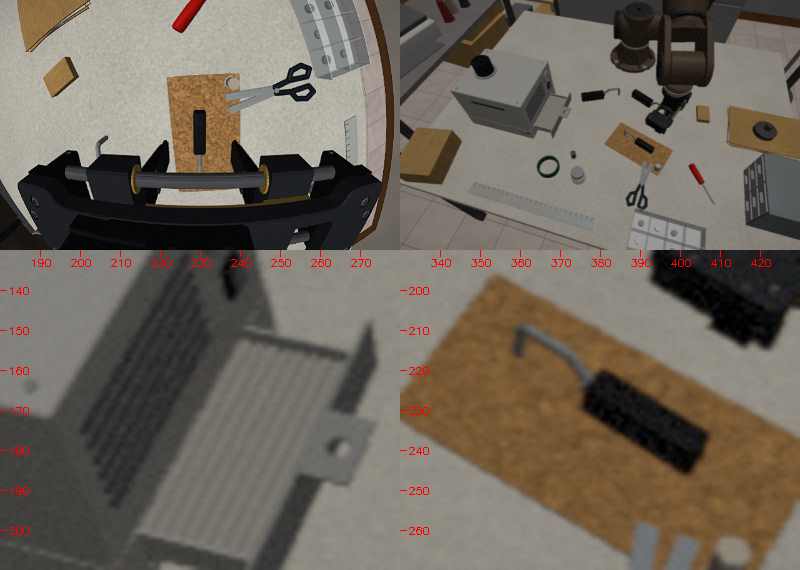

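The hook stands on the mat where it was, with its tip at (360,215). The tray is out with its hole at (264.5,179), and nothing else has moved. I hand in.

```bash
python3 -c "
from cell import env
print(env.job_done(), env.state()['t'])"
```

```text
the job is handed in; nothing more can be done
the job is handed in; nothing more can be done
```

The tray is drawn out against its stops and the hook is back on its mat, base down. I handed the job in at about 21 s of the 61 s; no verdict was reported.

- **Pull:** drag was about 5 N. The force then rose firmly, and I held a steady 14–15 N for about 0.5 s. The highest reading was 15.4 N, though force was only read at the end of each move.
- **Last checks:** the final picture shows the tray still out with its hole empty, the hook standing on the mat where it was, and nothing else visibly moved. The gripper is open and clear of everything.
- **Less certain:** the cameras put the hole about 104–110 mm in front of the extractor. The lower end of that is just under the 106 mm where the stops begin, so I relied on the felt force for that.
- **Disagreements:** the overhead and wrist cameras differed by about 5 mm on the handle. I used a close wrist view and checked the tip against the hole in one picture. The tip met the hole's front edge 2–4 mm later than I had worked out.

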